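Feel out the valve levers of a pipe manifold

TASK

Try the three valves of the pipe manifold before it goes into service: starting at the inlet end and working along to the capped end, swing each lever gently from closed towards open and feel whether it moves freely or binds. Leave the two sound valves fully open; one valve binds part-way: do not force it, swing it back until it is fully closed and leave it shut. Leave the other things on the bench where they are.

Things in the scene. Friction and masses are not known exactly. Their poses are not given: they have to be found in the camera images.
- manifold: manifold screwed to the bench: plywood board 200 x 500 x 15 mm, steel header pipe along y (at x = 68 mm, axis 50 mm high, tees and clamps up to 71 mm, end fittings up to 80 mm), three equal brass ball valves towards -x with a lever on top, turning axes at x = 0, y = -150, 0, 150 mm, outlets ending at x = -81 mm. Origin on the bench below the middle valve's axis, z up
- inlet (a point): end of the thick brass hose tail at the header's inlet, which is the end at the manifold's -y, with the larger union nuts; the other end (+y) has a plain cap. 50 mm above the bench
- lever1 (a joint): turn of the lever of the valve next to the inlet (first), rad: 0 = fully closed (lever across the outlet, along the manifold's +y), 1.571 = fully open (in line with the outlet, along the manifold's -x). Grows anticlockwise seen from above, solid stop at each end, stays where it is left; starts between 0 and 0.2
- stem1: vertical steel stem that the lever of the valve next to the inlet (first) turns inside the brass bonnet. A sound lever takes 2 to 8 N at mid-sleeve, even over its whole arc. One lever, any of the three, binds: free at first, then from somewhere between 0.55 and 0.95 rad the push climbs springily by about 0.7 N per mm. Over about 25 N there (140 N inside, at the stem) forces the valve. Origin on the bench below the turning axis
- lever1_pivot (a point): point on the vertical turning axis of the lever of the valve next to the inlet (first), 105 mm above the bench, level with the middle of the sleeve; nothing near the levers stands higher than 111 mm
- lever1_grip (a point): middle of the dull black rubber sleeve of that lever (18 mm wide, 11 mm high, 70 mm long, from 50 to 120 mm out from the turning axis; 99.5 to 110.5 mm above the bench). The point lies 85 mm out; its y axis points outwards along the lever, z up
- lever2 (a joint): turn of the lever of the middle valve (second), rad: 0 = fully closed (lever across the outlet, along the manifold's +y), 1.571 = fully open (in line with the outlet, along the manifold's -x). Grows anticlockwise seen from above, solid stop at each end, stays where it is left; starts between 0 and 0.2
- stem2: vertical steel stem that the lever of the middle valve (second) turns inside the brass bonnet. A sound lever takes 2 to 8 N at mid-sleeve, even over its whole arc. One lever, any of the three, binds: free at first, then from somewhere between 0.55 and 0.95 rad the push climbs springily by about 0.7 N per mm. Over about 25 N there (140 N inside, at the stem) forces the valve. Origin on the bench below the turning axis
- lever2_pivot (a point): point on the vertical turning axis of the lever of the middle valve (second), 105 mm above the bench, level with the middle of the sleeve; nothing near the levers stands higher than 111 mm
- lever2_grip (a point): middle of the dull black rubber sleeve of that lever (18 mm wide, 11 mm high, 70 mm long, from 50 to 120 mm out from the turning axis; 99.5 to 110.5 mm above the bench). The point lies 85 mm out; its y axis points outwards along the lever, z up
- lever3 (a joint): turn of the lever of the valve next to the capped end (third), rad: 0 = fully closed (lever across the outlet, along the manifold's +y), 1.571 = fully open (in line with the outlet, along the manifold's -x). Grows anticlockwise seen from above, solid stop at each end, stays where it is left; starts between 0 and 0.2
- stem3: vertical steel stem that the lever of the valve next to the capped end (third) turns inside the brass bonnet. A sound lever takes 2 to 8 N at mid-sleeve, even over its whole arc. One lever, any of the three, binds: free at first, then from somewhere between 0.55 and 0.95 rad the push climbs springily by about 0.7 N per mm. Over about 25 N there (140 N inside, at the stem) forces the valve. Origin on the bench below the turning axis
- lever3_pivot (a point): point on the vertical turning axis of the lever of the valve next to the capped end (third), 105 mm above the bench, level with the middle of the sleeve; nothing near the levers stands higher than 111 mm
- lever3_grip (a point): middle of the dull black rubber sleeve of that lever (18 mm wide, 11 mm high, 70 mm long, from 50 to 120 mm out from the turning axis; 99.5 to 110.5 mm above the bench). The point lies 85 mm out; its y axis points outwards along the lever, z up
- tape_roll: white roll of thread tape lying flat, 60 mm across, 19 mm high, on the board; to be left where it is
- elbow: small brass pipe elbow, about 50 x 50 mm, 32 mm high; to be left where it is
- coupling: steel pipe coupling standing on end, 40 mm across, 36 mm high; to be left where it is
- spanner: steel spanner lying flat, 200 mm long; to be left where it is
- screwdriver: screwdriver with a grey handle, 190 mm long, lying behind the manifold; to be left where it is
- jar: grey jar of jointing compound, 68 mm across, 70 mm high; to be left where it is
- bin: yellow open parts bin, 160 x 110 mm, 75 mm high; to be left where it is

How it is judged:
On the way, in this order (a step that is already met when the one before it is completed fails the run):
1. the lever of the first (inlet end) valve has been swung well off closed (past 0.45 rad) (value of joint lever1 above 0.45 rad), for 0.1 s.
2. the lever of the middle valve has been swung well off closed (past 0.45 rad) (value of joint lever2 above 0.45 rad), for 0.1 s.
3. the lever of the last (capped end) valve has been swung well off closed (past 0.45 rad) (value of joint lever3 above 0.45 rad), for 0.1 s.
At the end, for the whole second after the job is handed in: two of the levers stand fully open (over 1.43 rad, within 8 degrees of the stop) and the third, the one that binds, is back fully closed (under 0.1 rad, within 6 degrees of the stop) (((value of joint lever1 below 0.1 rad and value of joint each of lever2, lever3 above 1.43 rad) or (value of joint each of lever1, lever3 above 1.43 rad and value of joint lever2 below 0.1 rad) or (value of joint each of lever1, lever2 above 1.43 rad and value of joint lever3 below 0.1 rad))); the robot touches nothing.
It fails at once if a binding valve forced: the load inside it, at its stem, over 140 N (about 25 N pushed at mid-sleeve; squeezing the lever does not count) (contact force between any of stem1, stem2, stem3 and anything else above 140 N).
It fails at once if a bystander moved by more than 30 mm (distance of any of tape_roll, elbow, coupling, spanner, screwdriver, jar, bin from where it was at the start of the episode above 0.03 m).
It also fails if it takes over 72 s, if anything falls off the work surface, if the arm or the gripper's body presses on something with over 40 N, if the wrist force passes 120 N, or if a joint passes its speed limit or range.

ROBOT

A 6-joint arm with a two-finger parallel gripper is mounted at the origin on the work surface. World frame = base frame: x ahead of the robot, y to its left, z up, the work surface at z = 0. Lengths are in m, angles in rad, forces in N, time in s.
With the tool pointing down it reaches from about 0.4 to 0.825 m from the base axis. Payload 7 kg.
Tool frame: the origin (TCP) lies midway between the tips of the shut fingers; the grasp point (between the pads) lies 19 mm behind it; z points along the fingers, y is the direction in which the jaws open and shut (so a half turn about z gives the same grasp; the last joint's range is limited). The gripper opens to 88 mm and grips with 3 to 60 N. Pads are 19 mm wide; open, the fingers measure 130 mm over their backs; the gripper's body (78 mm by 193 mm) begins 47 mm behind the grasp point.
Start: joints at [1.413, 0.359, 0.012, 0, -1.224, -0.288], TCP at [0.291, 0.609, 0.227] pointing down, gripper open.
Joint ranges: [-3.07, 3.07], [-1.43, 2.12], [-1.02, 1.25], [-3.03, 1.67], [-3.05, -0], [-3.03, 3.03]. Speed limits (rad/s): [2.39, 2.39, 3.01, 3.14, 3.14, 3.14].

INTERFACE

Orientations are given as [roll, pitch, yaw] about the fixed x, y, z axes, in that order (R = Rz(yaw) Ry(pitch) Rx(roll)).
In Python, from bench import bot gives the robot as it stands.
- The arm moves only by the tool carry_out, never from a script. Its argument "rows" is a list of rows, each an object with "delta_pos": the shift along the tool's x, y, z in m, a list of three; "roll": the turn about the tool's z in rad; "fingers": the opening, from -1 (shut) to 1 (fully open). A call has 1 to 10 rows; each row shifts and turns the commanded pose from where the row before left it, along the tool's axes as they then stand; what a row does not reach is not made up. A row lasts 1/10 s, in which the tool goes at most 50 mm and 8.59 degrees, less where a joint would pass 70% of its speed; a pose out of reach is approached as far as the arm can. A call is refused whole if a number of a shift passes 0.05 or a number of a turn 0.15, either way. A call with a gripper value outside its range is refused whole. The fingers move at their own pace and stop on an object; "grip_force" is the grip in N (left out, the last holds). Time passes only in rows, so rows that do not move let the fingers close. It gives the time, the measured TCP pose, the force and the opening at its end, in the units of the state.
- bot.sense(): the state, without advancing time (a new reading comes with each control period).
- bot.read_camera(name): name is "scene" or "top" or "wrist"; returns a dict with "frame" (420x560x3 uint8, blue, green, red), "fx", "fy", "cx", "cy" (pixels), "k1" (the pictures are not rectified: a ray, as slopes to the right and down, at radius r is drawn at 1 + k1 r^2 times it, then the intrinsics apply), "R" (3x3) and "t" (3): a world point X has camera coordinates R X + t. Camera axes: x right, y down, z forward; pixel columns grow to the right and rows downward; lengths in m; the calibration is good to about 2 mm. A picture is of the moment at which its call begins. There is no depth.
- bot.close_job(): hands the job in, once; it reports no verdict.
Trained networks look in a picture, given as the dict that the camera call returned (one of the last four; its "shot" number tells which), for a name from the list of things; names that differ only in an ending like _2 or _b are one class to them, and where a whole thing is asked for, a point or a joint stands for the part that bears it (a point fixed in the world has none). Each returns a list of dicts, best first, with "score" (0 to 1); they miss things now and then, are a little off and sometimes report something else, mostly with a low value. They report only what shows in the picture. A call takes as long as a camera call.
- bot.trace(picture, thing): "mask" (420x560 bool, what is visible of it) and "rect" ([left, top, right, bottom] in pixels, round what is visible of it).
- bot.mark_of(picture, thing): "location" ([column, row] in pixels: a listed point, or the origin of a listed thing).
The state is a dict: "clock": time; "joint_positions": joint angles; "qd": joint speeds; "joint_torque": joint torques, N m; "position": TCP position; "orientation": TCP orientation; "force": force on the tool from outside, world axes, zero at the start; "torque": the same for the moment, N m; "opening": finger opening in m.
Only numpy, scipy, OpenCV 4.12 (cv2) and the standard library are available. Lean on these libraries where they do the work, as an engineer would, in place of code of your own. Each camera call takes 0.05 s, during which the arm holds its last target.

## Working session

There is one attempt and no reset: what is moved stays moved. The work goes in short steps, Python scripts to look and compute and a tool call to move; the robot and the scene stay as the last step left them, time stands still between calls to the robot, and variables do not carry over. Pictures are saved under pics/ and viewed, and the job is handed in when it is done.

Besides the shell and the picture viewer there is one more tool, called after "Emit:" by a JSON object that holds its "op" and its "data", one argument or row to a line. carry_out: Moves the arm, as the interface text tells. Its arguments: {"type":"object","properties":{"rows":{"type":"array"},"grip_force":{"type":"number"}},"required":["rows"]}

```bash
ls; mkdir -p pics; cat > h.py <<'E'
import numpy as np,cv2
from bench import bot
def px2ray(p,uv):
    x=(uv[0]-p['cx'])/p['fx'];y=(uv[1]-p['cy'])/p['fy']
    X,Y=x,y
    for _ in range(20):
        s=1+p['k1']*(X*X+Y*Y);X,Y=x/s,y/s
    R=np.array(p['R']);t=np.array(p['t'])
    return -R.T@t, R.T@np.array([X,Y,1.])
def at_z(p,uv,z):
    c,d=px2ray(p,uv);return c+d*(z-c[2])/d[2]
def proj(p,X):
    c=np.array(p['R'])@np.array(X)+np.array(p['t']);x,y=c[:2]/c[2];s=1+p['k1']*(x*x+y*y)
    return np.array([p['fx']*x*s+p['cx'],p['fy']*y*s+p['cy']])
E
python3 - <<'E'
from h import *
print(bot.sense())
for n in ['scene','top']:
    p=bot.read_camera(n);cv2.imwrite(f'pics/{n}0.png',p['frame'])
    for th in ['inlet','lever1_pivot','lever2_pivot','lever3_pivot','lever1_grip','lever2_grip','lever3_grip','manifold']:
        z={'inlet':.05,'manifold':0}.get(th,.105)
        for m in bot.mark_of(p,th)[:4]:
            print(n,th,np.round(m['score'],2),np.round(m['location'],1),np.round(at_z(p,m['location'],z),4))
E
```

```text
pics
{'clock': 0.0, 'joint_positions': array([ 1.41314091e+00,  3.59413224e-01,  1.10578482e-02, -3.49808415e-04,
       -1.22413686e+00, -2.88086427e-01]), 'qd': array([-0.00047191, -0.00041349,  0.00018446, -0.00012176, -0.00015091,
       -0.00091621]), 'joint_torque': array([ 1.12059966e-03, -5.82713699e+01,  2.93068725e+01,  6.99735671e+00,
        7.16081529e-03, -1.50202518e-04]), 'position': array([0.29083048, 0.60857396, 0.2256053 ]), 'orientation': array([ 3.13987320e+00, -1.66596307e-04, -4.45860834e-01]), 'force': array([-0.88368714, -0.04415193,  0.34034605]), 'torque': array([ 0.01232292, -0.01495136,  0.00980231]), 'opening': 0.08735790561144312}
scene inlet 0.86 [211.5 126.1] [ 0.578  -0.3603  0.05  ]
scene inlet 0.3 [318.1 199.6] [0.4737 0.0681 0.05  ]
scene lever1_pivot 0.72 [245.1 137.8] [ 0.5402 -0.2065  0.105 ]
scene lever2_pivot 0.64 [265.5 176. ] [ 0.5706 -0.0517  0.105 ]
scene lever2_pivot 0.52 [317.7 205. ] [0.5116 0.1084 0.105 ]
scene lever3_pivot 0.64 [290.8 214.4] [0.5869 0.0911 0.105 ]
scene lever3_pivot 0.28 [258.7 155.8] [ 0.5457 -0.1241  0.105 ]
scene 
[... 323 characters left out ...]
[264.9 190.8] [ 0.6    -0.0106  0.105 ]
scene lever3_grip 0.17 [286.9 203.8] [0.576  0.0582 0.105 ]
scene manifold 0.74 [265.5 193. ] [ 0.5647 -0.0674  0.    ]
top lever1_pivot 0.77 [372.5 218.3] [ 0.5364 -0.2099  0.105 ]
top lever1_pivot 0.33 [317.2 208.3] [ 0.5671 -0.057   0.105 ]
top lever2_pivot 0.83 [315.  207.3] [ 0.57  -0.051  0.105]
top lever3_pivot 0.92 [268.1 200.6] [0.5913 0.0799 0.105 ]
top lever1_grip 0.62 [342.5 213.7] [ 0.5507 -0.1271  0.105 ]
top lever2_grip 0.83 [289.1 208.6] [0.5678 0.0215 0.105 ]
top lever3_grip 0.67 [430.3 256.7] [ 0.4277 -0.3649  0.105 ]
top lever3_grip 0.56 [373.9 217.2] [ 0.5394 -0.2139  0.105 ]
top manifold 0.96 [315.7 206.6] [ 0.5782 -0.0595  0.    ]
```

View pics/scene0.png

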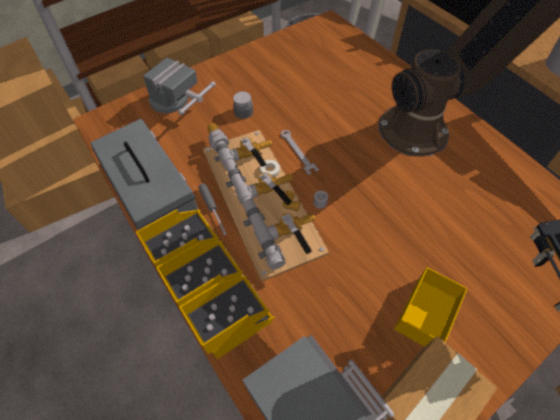

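View pics/top0.png

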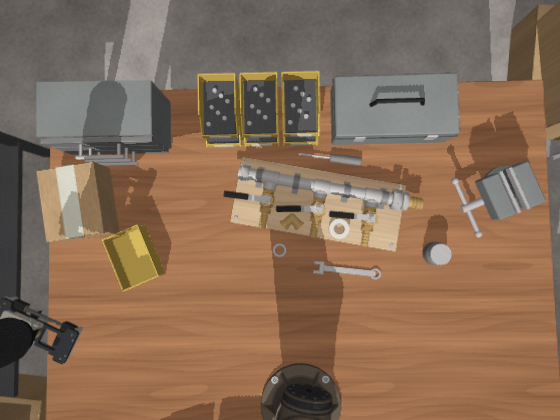

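```bash
python3 - <<'E'
from h import *
from scipy.optimize import least_squares
obs=[];
ps={}
for n in ['scene','top']:
    p=bot.read_camera(n);ps[n]=p
    for th,loc in [('lever1_pivot',(0,-.15,.105)),('lever2_pivot',(0,0,.105)),('lever3_pivot',(0,.15,.105)),('manifold',(0,0,0))]:
        m=bot.mark_of(p,th)
        if m: obs.append((n,loc,m[0]['location'],th))
def W(v,l):
    c,s=np.cos(v[2]),np.sin(v[2]);return np.array([v[0]+c*l[0]-s*l[1],v[1]+s*l[0]+c*l[1],l[2]])
f=lambda v:np.concatenate([(proj(ps[n],W(v,l))-u) for n,l,u,_ in obs])
r=least_squares(f,[.57,-.055,-.16],loss='soft_l1');v=r.x;print(v)
print(np.round(f(v).reshape(-1,2),1))
for n in ps:
    im=cv2.resize(ps[n]['frame'],None,fx=3,fy=3,interpolation=cv2.INTER_CUBIC)
    for l in [(0,-.15,.105),(0,0,.105),(0,.15,.105),(-.1+.016,-.25,.015),(-.084,.25,.015)]:
        q=proj(ps[n],W(v,l))*3
        cv2.circle(im,tuple(int(a) for a in q),4,(0,0,255),-1)
    a=proj(ps[n],W(v,(0,0,.1)))*3
    x,y=int(a[0]-400),int(a[1]-300);cv2.imwrite(f'pics/{n}1.png',im[max(y,0):y+600,max(x,0):x+800])
E
```

```text
[ 0.56944486 -0.06057026 -0.21139263]
[[-1.5  2.8]
 [ 1.  -1.3]
 [-3.3  0.2]
 [ 0.2  4. ]
 [-2.2  0.7]
 [ 2.8 -1.6]
 [-0.5  1. ]
 [ 0.9  2.8]]
```

View pics/top1.png

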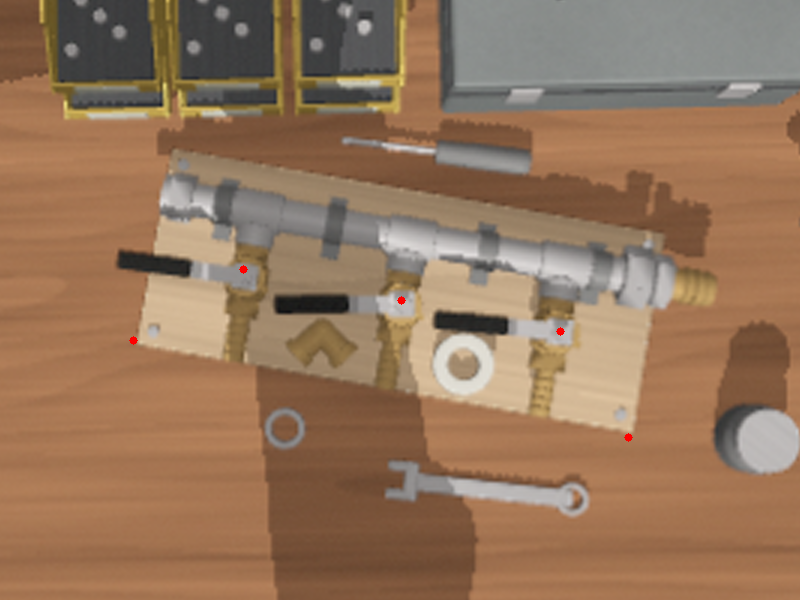

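View pics/scene1.png

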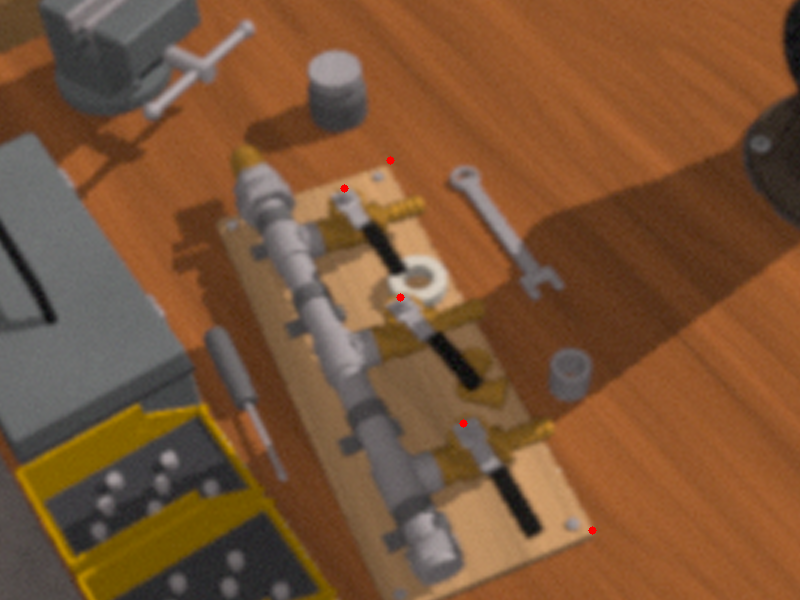

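Emit:
{"op": "carry_out", "data": {
  "rows": [
    {"delta_pos": [0.02,0.02,-0.03],"roll": 0,"fingers": -0.3},
    {"delta_pos": [0.028,0.033,-0.025],"roll": 0,"fingers": -0.3},
    {"delta_pos": [0.028,0.033,-0.02],"roll": 0,"fingers": -0.3},
    {"delta_pos": [0.028,0.033,-0.02],"roll": 0,"fingers": -0.3},
    {"delta_pos": [0.028,0.033,-0.02],"roll": 0,"fingers": -0.3},
    {"delta_pos": [0.028,0.033,-0.02],"roll": 0,"fingers": -0.3},
    {"delta_pos": [0.028,0.033,-0.015],"roll": 0,"fingers": -0.3},
    {"delta_pos": [0.028,0.033,0],"roll": 0,"fingers": -0.3},
    {"delta_pos": [0.028,0.033,0],"roll": 0,"fingers": -0.3},
    {"delta_pos": [0.028,0.033,0],"roll": 0,"fingers": -0.3}
  ]
}}

```text
clock: 2.4
position: [0.3998, 0.2039, 0.3771]
orientation: [-3.14, -0.0, -0.445]
force: [1.5, 0.3, 0.0]
opening: 0.0308
```

Emit:
{"op": "carry_out", "data": {
  "rows": [
    {"delta_pos": [0.028,0.033,0],"roll": 0,"fingers": -0.3},
    {"delta_pos": [0.028,0.033,0],"roll": 0,"fingers": -0.3},
    {"delta_pos": [0.028,0.033,0],"roll": 0,"fingers": -0.3},
    {"delta_pos": [0.028,0.033,0],"roll": 0,"fingers": -0.3},
    {"delta_pos": [0.028,0.033,0],"roll": 0,"fingers": -0.3},
    {"delta_pos": [0.02,0.02,0],"roll": 0.1,"fingers": -0.3},
    {"delta_pos": [0,0,0],"roll": 0.14,"fingers": -0.3},
    {"delta_pos": [0,0,0],"roll": 0.14,"fingers": -0.3},
    {"delta_pos": [0,0,0],"roll": 0.14,"fingers": -0.3},
    {"delta_pos": [0,0,0],"roll": 0.14,"fingers": -0.3}
  ]
}}

```text
clock: 3.4
position: [0.4643, -0.0305, 0.3767]
orientation: [-3.141, 0.0, -1.112]
force: [0.4, -0.8, -0.1]
opening: 0.0307
```

Emit:
{"op": "carry_out", "data": {
  "rows": [
    {"delta_pos": [0,0,0],"roll": 0.14,"fingers": -0.3},
    {"delta_pos": [0,0,0],"roll": 0.14,"fingers": -0.3},
    {"delta_pos": [0,0,0],"roll": 0.14,"fingers": -0.3},
    {"delta_pos": [0,0,0],"roll": 0.14,"fingers": -0.3},
    {"delta_pos": [0,0,0],"roll": 0,"fingers": -0.3},
    {"delta_pos": [0,0,0],"roll": 0,"fingers": -0.3}
  ]
}}

```text
clock: 4.0
position: [0.4643, -0.0302, 0.3767]
orientation: [-3.141, 0.0, -1.662]
force: [1.0, -0.3, -1.0]
opening: 0.031
```

```bash
python3 - <<'E'
from h import *
s=bot.sense();print(s['position'],s['orientation'],s['opening'],s['force'])
p=bot.read_camera('wrist');cv2.imwrite('pics/w0.png',p['frame']);print(np.round(p['R'],3),np.round(-np.array(p['R']).T@p['t'],3),p['fx'])
for th in ['lever1_pivot','lever2_pivot','lever3_pivot','lever1_grip','lever2_grip','lever3_grip','manifold']:
        z={'inlet':.05,'manifold':0}.get(th,.105)
        for m in bot.mark_of(p,th)[:4]:
            print(th,np.round(m['score'],2),np.round(m['location'],1),np.round(at_z(p,m['location'],z),4))
E
```

```text
[ 0.46431313 -0.03023464  0.37667861] [-3.14135652e+00  1.10279197e-04 -1.66167352e+00] 0.030985534849937674 [ 1.01217191 -0.34366941 -1.03989665]
[[-0.996  0.091 -0.001]
 [ 0.088  0.957  0.278]
 [ 0.026  0.277 -0.961]] [ 0.457 -0.106  0.534] 365.3038812027518
lever1_pivot 0.75 [191.9  15.7] [ 0.5436 -0.2061  0.105 ]
lever1_pivot 0.26 [191.2 153.7] [ 0.5673 -0.0609  0.105 ]
lever2_pivot 0.73 [193.1 156.2] [ 0.5655 -0.0578  0.105 ]
lever2_pivot 0.23 [202.2 218.6] [0.5664 0.0192 0.105 ]
lever1_grip 0.61 [198.8  97.6] [ 0.5488 -0.1225  0.105 ]
lever2_grip 0.55 [199.2 218.1] [0.57   0.0182 0.105 ]
manifold 0.61 [207.7 143.1] [ 0.568  -0.0629  0.    ]
```

View pics/w0.png

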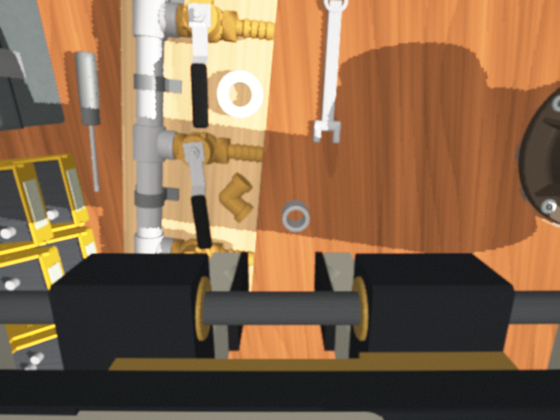

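```bash
cat > sl.py <<'E'
from h import *
def sleeves(p,near,z=.1105):
    g=p['frame'].max(axis=2)
    out=[]
    for nm,X in near.items():
        u=proj(p,X).astype(int)
        k=np.zeros(g.shape,np.uint8); cv2.circle(k,tuple(int(a) for a in u),34,1,-1)
        m=((g<45)&(k>0)).astype(np.uint8)
        n,l,s,c=cv2.connectedComponentsWithStats(m)
        if n<2: print(nm,'none');continue
        i=1+np.argmax(s[1:,4]); pts=np.argwhere(l==i)[:,::-1].astype(np.float32)
        W=np.array([at_z(p,q,.1105)[:2] for q in pts])
        (cx,cy),(w,h),a=cv2.minAreaRect(W.astype(np.float32)*1000)
        c=W.mean(0);_,_,V=np.linalg.svd(W-c);d=V[0]
        print(nm,len(pts),'rectc',round(cx,1),round(cy,1),'size',round(w,1),round(h,1),'mean',np.round(c*1000,1),'dir',round(np.degrees(np.arctan2(d[1],d[0]))%180,1))
E
python3 - <<'E'
from sl import *
p=bot.read_camera('wrist')
sleeves(p,{'l1':(.548,-.124,.11),'l2':(.567,.025,.11)})
p=bot.read_camera('top')
sleeves(p,{'l1':(.548,-.124,.11),'l2':(.567,.025,.11),'l3':(.61,.17,.11)})
E
```

```text
l1 754 rectc 547.0 -124.1 size 64.9 14.0 mean [ 547.1 -124.7] dir 83.4
l2 603 rectc 566.9 21.9 size 64.9 14.8 mean [566.9  21.2] dir 89.1
l1 34 rectc 547.6 -137.5 size 36.8 9.4 mean [ 548.6 -136.7] dir 83.8
l2 113 rectc 568.6 23.4 size 13.4 64.1 mean [568.4  23.3] dir 91.3
l3 51 rectc 609.9 172.6 size 56.3 9.7 mean [611.1 174.7] dir 82.5
```

Emit:
{"op": "carry_out", "data": {
  "rows": [
    {"delta_pos": [0.0215,-0.0227,0.02],"roll": 0.024,"fingers": -0.3},
    {"delta_pos": [0.0215,-0.0227,0.02],"roll": 0,"fingers": -0.3},
    {"delta_pos": [0.0215,-0.0227,0.02],"roll": 0,"fingers": -0.3},
    {"delta_pos": [0.0215,-0.0227,0.02],"roll": 0,"fingers": -0.3},
    {"delta_pos": [0,0,0.04],"roll": 0,"fingers": -0.3},
    {"delta_pos": [0,0,0.04],"roll": 0,"fingers": -0.3},
    {"delta_pos": [0,0,0.04],"roll": 0,"fingers": -0.3},
    {"delta_pos": [0,0,0],"roll": 0,"fingers": -0.3}
  ]
}}

```text
clock: 5.3
position: [0.5413, -0.1259, 0.1712]
orientation: [3.132, -0.001, -1.691]
force: [0.4, 0.2, -0.3]
opening: 0.0304
```

```bash
python3 - <<'E'
from sl import *
s=bot.sense();print(s['position'],s['orientation'],s['opening'],s['force'])
p=bot.read_camera('wrist');cv2.imwrite('pics/w1.png',p['frame'])
E
```

```text
[ 0.5413211  -0.12588925  0.17124448] [ 3.13173024e+00 -8.43834734e-04 -1.69080403e+00] 0.030385437773296112 [ 0.41137637  0.20206283 -0.28417037]
```

View pics/w1.png

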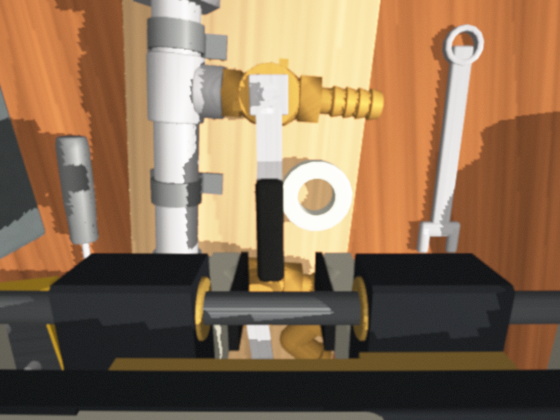

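Emit:
{"op": "carry_out", "data": {
  "rows": [
    {"delta_pos": [0.0,-0.0052,0],"roll": 0,"fingers": -0.3},
    {"delta_pos": [0,0,0.03],"roll": 0,"fingers": -0.3},
    {"delta_pos": [0,0,0.03],"roll": 0,"fingers": -0.3},
    {"delta_pos": [0,0,0.02],"roll": 0,"fingers": -0.3},
    {"delta_pos": [0,0,0],"roll": 0,"fingers": -0.3},
    {"delta_pos": [0,0,0],"roll": 0,"fingers": -0.3}
  ]
}}

```text
clock: 5.95
position: [0.5519, -0.1265, 0.0988]
orientation: [-3.139, -0.0, -1.689]
force: [0.4, -0.6, 0.6]
opening: 0.0309
```

```bash
python3 - <<'E'
from sl import *
s=bot.sense();print(s['position'],s['orientation'],s['opening'],s['force'])
p=bot.read_camera('wrist');cv2.imwrite('pics/w2.png',p['frame'])
E
```

```text
[ 0.55190133 -0.1264927   0.09877122] [-3.13873093e+00 -3.75077756e-05 -1.68898986e+00] 0.030906798960086166 [ 0.39950997 -0.57708232  0.56786493]
```

View pics/w2.png

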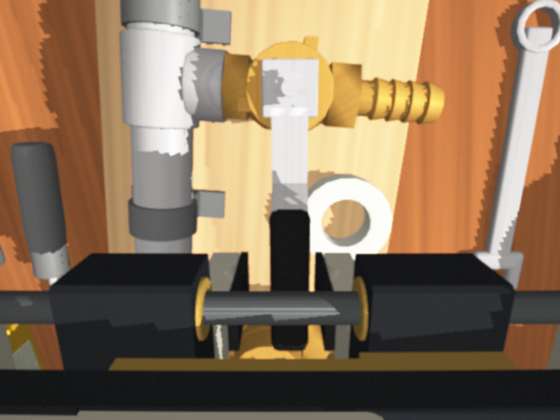

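Emit:
{"op": "carry_out", "data": {
  "rows": [
    {"delta_pos": [0.0,0.005,0.003],"roll": 0,"fingers": -0.3},
    {"delta_pos": [0,0,0.004],"roll": 0,"fingers": -0.46},
    {"delta_pos": [0,0,0],"roll": 0,"fingers": -0.46},
    {"delta_pos": [0,0,0],"roll": 0,"fingers": -0.46},
    {"delta_pos": [0.0001,0.0042,0],"roll": -0.05,"fingers": -0.46},
    {"delta_pos": [0.0001,0.0042,0],"roll": -0.05,"fingers": -0.46},
    {"delta_pos": [0.0001,0.0042,0],"roll": -0.05,"fingers": -0.46},
    {"delta_pos": [0.0001,0.0042,0],"roll": -0.05,"fingers": -0.46}
  ]
}}

```text
clock: 6.8
position: [0.5304, -0.1258, 0.0902]
orientation: [-3.138, -0.001, -1.487]
force: [4.9, -3.3, -2.4]
opening: 0.0237
```

```bash
cat > st.py <<'E'
from sl import *
import sys
def st(piv):
    s=bot.sense();P=s['position'];y=s['orientation'][2]
    d=P[:2]-np.array(piv); f=s['force'];ty=np.array([np.sin(y),-np.cos(y)]);tx=np.array([np.cos(y),np.sin(y)])
    print('t',round(s['clock'],2),'pos',np.round(P,4),'yaw',round(y,3),'q_tool',round(y+np.pi-(np.pi/2-.2),3),'q_pos',round(np.arctan2(d[1],d[0])-(np.pi/2-.2),3),'r',round(np.hypot(*d),4),'Fty',round(f[:2]@ty,2),'Ftx',round(f[:2]@tx,2),'Fz',round(f[2],2),'op',round(s['opening'],4))
PIV={'1':(.5373,-.2085),'2':(.566,-.0635),'3':(.597,.083)}
if __name__=='__main__': st(PIV[sys.argv[1]])
E
python3 st.py 1
```

```text
t 6.8 pos [ 0.5304 -0.1258  0.0902] yaw -1.487 q_tool 0.284 q_pos 0.284 r 0.083 Fty -4.62 Ftx 3.7 Fz -2.4 op 0.0237
```

Emit:
{"op": "carry_out", "data": {
  "rows": [
    {"delta_pos": [0.0001,0.0042,0],"roll": -0.05,"fingers": -0.46},
    {"delta_pos": [0.0001,0.0042,0],"roll": -0.05,"fingers": -0.46},
    {"delta_pos": [0.0001,0.0042,0],"roll": -0.05,"fingers": -0.46},
    {"delta_pos": [0.0001,0.0042,0],"roll": -0.05,"fingers": -0.46},
    {"delta_pos": [0.0001,0.0042,0],"roll": -0.05,"fingers": -0.46}
  ]
}}

```text
clock: 7.3
position: [0.5103, -0.13, 0.0905]
orientation: [-3.137, -0.002, -1.237]
force: [6.4, -2.1, -1.7]
opening: 0.0234
```

```bash
python3 st.py 1
```

```text
t 7.3 pos [ 0.5103 -0.13    0.0905] yaw -1.237 q_tool 0.534 q_pos 0.531 r 0.083 Fty -5.33 Ftx 4.06 Fz -1.7 op 0.0234
```

Emit:
{"op": "carry_out", "data": {
  "rows": [
    {"delta_pos": [0.0001,0.0042,0],"roll": -0.05,"fingers": -0.46},
    {"delta_pos": [0.0001,0.0042,0],"roll": -0.05,"fingers": -0.46}
  ]
}}

```text
clock: 7.5
position: [0.5027, -0.133, 0.0906]
orientation: [-3.137, -0.002, -1.137]
force: [6.1, -0.8, -2.2]
opening: 0.024
```

```bash
python3 st.py 1
```

```text
t 7.5 pos [ 0.5027 -0.133   0.0906] yaw -1.137 q_tool 0.634 q_pos 0.629 r 0.083 Fty -5.2 Ftx 3.25 Fz -2.22 op 0.024
```

Emit:
{"op": "carry_out", "data": {
  "rows": [
    {"delta_pos": [0.0001,0.0042,0],"roll": -0.05,"fingers": -0.46},
    {"delta_pos": [0.0001,0.0042,0],"roll": -0.05,"fingers": -0.46}
  ]
}}

```text
clock: 7.7
position: [0.4954, -0.1368, 0.0906]
orientation: [-3.137, -0.003, -1.037]
force: [6.6, -0.9, -1.5]
opening: 0.0235
```

```bash
python3 st.py 1
```

```text
t 7.7 pos [ 0.4954 -0.1368  0.0906] yaw -1.037 q_tool 0.734 q_pos 0.729 r 0.083 Fty -5.24 Ftx 4.19 Fz -1.51 op 0.0235
```

Emit:
{"op": "carry_out", "data": {
  "rows": [
    {"delta_pos": [0.0001,0.0042,0],"roll": -0.05,"fingers": -0.46},
    {"delta_pos": [0.0001,0.0042,0],"roll": -0.05,"fingers": -0.46}
  ]
}}

```text
clock: 7.9
position: [0.4885, -0.1414, 0.0907]
orientation: [-3.137, -0.003, -0.937]
force: [6.5, -1.0, -0.7]
opening: 0.0237
```

```bash
python3 st.py 1
```

```text
t 7.9 pos [ 0.4885 -0.1414  0.0907] yaw -0.937 q_tool 0.834 q_pos 0.828 r 0.083 Fty -4.67 Ftx 4.65 Fz -0.68 op 0.0237
```

Emit:
{"op": "carry_out", "data": {
  "rows": [
    {"delta_pos": [0.0001,0.0042,0],"roll": -0.05,"fingers": -0.46},
    {"delta_pos": [0.0001,0.0042,0],"roll": -0.05,"fingers": -0.46}
  ]
}}

```text
clock: 8.1
position: [0.4821, -0.1466, 0.0908]
orientation: [-3.137, -0.004, -0.837]
force: [7.6, -0.2, -1.1]
opening: 0.0239
```

```bash
python3 st.py 1
```

```text
t 8.1 pos [ 0.4821 -0.1466  0.0908] yaw -0.837 q_tool 0.934 q_pos 0.928 r 0.0829 Fty -5.53 Ftx 5.28 Fz -1.15 op 0.0239
```

Emit:
{"op": "carry_out", "data": {
  "rows": [
    {"delta_pos": [0.0001,0.0042,0],"roll": -0.05,"fingers": -0.46},
    {"delta_pos": [0.0001,0.0042,0],"roll": -0.05,"fingers": -0.46}
  ]
}}

```text
clock: 8.3
position: [0.4762, -0.1525, 0.0908]
orientation: [-3.138, -0.004, -0.737]
force: [7.7, 1.9, -1.0]
opening: 0.024
```

```bash
python3 st.py 1
```

```text
t 8.3 pos [ 0.4762 -0.1525  0.0908] yaw -0.737 q_tool 1.034 q_pos 1.028 r 0.0829 Fty -6.58 Ftx 4.39 Fz -1.04 op 0.024
```

Emit:
{"op": "carry_out", "data": {
  "rows": [
    {"delta_pos": [0.0001,0.0042,0],"roll": -0.05,"fingers": -0.46},
    {"delta_pos": [0.0001,0.0042,0],"roll": -0.05,"fingers": -0.46}
  ]
}}

```text
clock: 8.5
position: [0.4709, -0.1589, 0.0908]
orientation: [-3.138, -0.005, -0.637]
force: [7.5, 1.9, -0.0]
opening: 0.0238
```

```bash
python3 st.py 1
```

```text
t 8.5 pos [ 0.4709 -0.1589  0.0908] yaw -0.637 q_tool 1.134 q_pos 1.13 r 0.0829 Fty -5.98 Ftx 4.91 Fz -0.01 op 0.0238
```

Emit:
{"op": "carry_out", "data": {
  "rows": [
    {"delta_pos": [0.0001,0.0042,0],"roll": -0.05,"fingers": -0.46},
    {"delta_pos": [0.0001,0.0042,0],"roll": -0.05,"fingers": -0.46}
  ]
}}

```text
clock: 8.7
position: [0.4663, -0.1659, 0.0908]
orientation: [-3.138, -0.005, -0.537]
force: [5.9, 1.7, -0.3]
opening: 0.0235
```

```bash
python3 st.py 1
```

```text
t 8.7 pos [ 0.4663 -0.1659  0.0908] yaw -0.537 q_tool 1.234 q_pos 1.23 r 0.0828 Fty -4.48 Ftx 4.2 Fz -0.34 op 0.0235
```

Emit:
{"op": "carry_out", "data": {
  "rows": [
    {"delta_pos": [0.0001,0.0042,0],"roll": -0.05,"fingers": -0.46},
    {"delta_pos": [0.0001,0.0042,0],"roll": -0.05,"fingers": -0.46},
    {"delta_pos": [0.0001,0.0042,0],"roll": -0.05,"fingers": -0.46},
    {"delta_pos": [0.0001,0.0042,0],"roll": -0.05,"fingers": -0.46}
  ]
}}

```text
clock: 9.1
position: [0.4589, -0.181, 0.0907]
orientation: [-3.14, -0.005, -0.337]
force: [5.8, 4.2, 0.1]
opening: 0.0236
```

```bash
python3 st.py 1
```

```text
t 9.1 pos [ 0.4589 -0.181   0.0907] yaw -0.337 q_tool 1.434 q_pos 1.433 r 0.0831 Fty -5.84 Ftx 4.07 Fz 0.09 op 0.0236
```

Emit:
{"op": "carry_out", "data": {
  "rows": [
    {"delta_pos": [0.0001,0.0042,0],"roll": -0.05,"fingers": -0.46},
    {"delta_pos": [0.0001,0.0042,0],"roll": -0.05,"fingers": -0.46}
  ]
}}

```text
clock: 9.3
position: [0.4563, -0.189, 0.0907]
orientation: [-3.14, -0.005, -0.237]
force: [5.9, 3.2, 1.4]
opening: 0.0237
```

```bash
python3 - <<'E'
from st import *
st(PIV['1'])
p=bot.read_camera('wrist');cv2.imwrite('pics/w3.png',p['frame'])
E
```

```text
t 9.3 pos [ 0.4563 -0.189   0.0907] yaw -0.237 q_tool 1.534 q_pos 1.535 r 0.0833 Fty -4.45 Ftx 4.97 Fz 1.43 op 0.0237
```

View pics/w3.png

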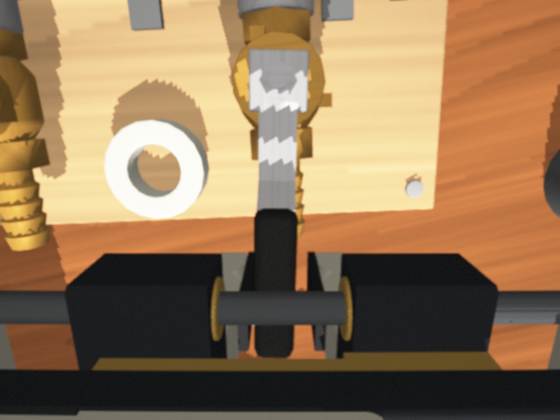

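Emit:
{"op": "carry_out", "data": {
  "rows": [
    {"delta_pos": [0.0001,0.0034,0],"roll": -0.04,"fingers": -0.46},
    {"delta_pos": [0,0,0],"roll": 0,"fingers": -0.46}
  ]
}}

```text
clock: 9.55
position: [0.4542, -0.1925, 0.0902]
orientation: [-3.141, -0.003, -0.2]
force: [2.1, 2.7, 1.1]
opening: 0.0241
```

```bash
python3 st.py 1
```

```text
t 9.55 pos [ 0.4542 -0.1925  0.0902] yaw -0.2 q_tool 1.571 q_pos 1.581 r 0.0846 Fty -3.1 Ftx 1.5 Fz 1.1 op 0.0241
```

Emit:
{"op": "carry_out", "data": {
  "rows": [
    {"delta_pos": [0,0.002,0],"roll": -0.024,"fingers": -0.46},
    {"delta_pos": [0,0,0],"roll": 0,"fingers": -0.46}
  ]
}}

```text
clock: 9.75
position: [0.4538, -0.194, 0.0901]
orientation: [-3.14, -0.003, -0.176]
force: [4.1, 6.7, 2.1]
opening: 0.0237
```

```bash
python3 st.py 1
```

```text
t 9.75 pos [ 0.4538 -0.194   0.0901] yaw -0.176 q_tool 1.594 q_pos 1.598 r 0.0847 Fty -7.28 Ftx 2.82 Fz 2.08 op 0.0237
```

Emit:
{"op": "carry_out", "data": {
  "rows": [
    {"delta_pos": [0,0.0018,0],"roll": -0.02,"fingers": -0.46},
    {"delta_pos": [0,0,0],"roll": 0,"fingers": -0.46}
  ]
}}

```text
clock: 9.95
position: [0.454, -0.1943, 0.0901]
orientation: [-3.138, -0.004, -0.157]
force: [5.1, 17.1, 3.8]
opening: 0.024
```

```bash
python3 - <<'E'
from st import *
st(PIV['1'])
p=bot.read_camera('wrist');cv2.imwrite('pics/w4.png',p['frame'])
E
```

```text
t 9.95 pos [ 0.454  -0.1943  0.0901] yaw -0.157 q_tool 1.614 q_pos 1.602 r 0.0845 Fty -17.73 Ftx 2.34 Fz 3.76 op 0.024
```

View pics/w4.png

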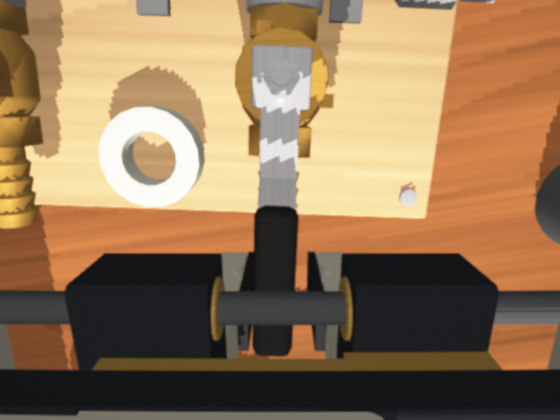

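Emit:
{"op": "carry_out", "data": {
  "rows": [
    {"delta_pos": [0,-0.004,0],"roll": 0,"fingers": -0.3},
    {"delta_pos": [0,0,0],"roll": 0,"fingers": -0.3},
    {"delta_pos": [0,0,-0.04],"roll": 0,"fingers": -0.3},
    {"delta_pos": [0,0,-0.04],"roll": 0,"fingers": -0.3},
    {"delta_pos": [0.0131,-0.0378,-0.02],"roll": 0,"fingers": -0.3},
    {"delta_pos": [0.0131,-0.0378,0],"roll": 0,"fingers": -0.3},
    {"delta_pos": [0.0131,-0.0378,0],"roll": 0,"fingers": -0.3},
    {"delta_pos": [0.0131,-0.0378,0],"roll": 0,"fingers": -0.3},
    {"delta_pos": [0.0131,-0.0378,0],"roll": 0,"fingers": -0.3},
    {"delta_pos": [0.0131,-0.0378,0],"roll": 0,"fingers": -0.3}
  ]
}}

```text
clock: 11.0
position: [0.5653, 0.0203, 0.1893]
orientation: [3.14, 0.001, -0.157]
force: [0.5, -0.9, 0.2]
opening: 0.0307
```

Emit:
{"op": "carry_out", "data": {
  "rows": [
    {"delta_pos": [0,0,0],"roll": 0.142,"fingers": -0.3},
    {"delta_pos": [0,0,0],"roll": 0.142,"fingers": -0.3},
    {"delta_pos": [0,0,0],"roll": 0.142,"fingers": -0.3},
    {"delta_pos": [0,0,0],"roll": 0.142,"fingers": -0.3},
    {"delta_pos": [0,0,0],"roll": 0.142,"fingers": -0.3},
    {"delta_pos": [0,0,0],"roll": 0.142,"fingers": -0.3},
    {"delta_pos": [0,0,0],"roll": 0.142,"fingers": -0.3},
    {"delta_pos": [0,0,0],"roll": 0.142,"fingers": -0.3},
    {"delta_pos": [0,0,0],"roll": 0.142,"fingers": -0.3},
    {"delta_pos": [0,0,0],"roll": 0.142,"fingers": -0.3}
  ]
}}

```text
clock: 12.0
position: [0.5647, 0.0187, 0.189]
orientation: [3.14, -0.001, -1.583]
force: [0.4, 0.2, -0.1]
opening: 0.0311
```

Emit:
{"op": "carry_out", "data": {
  "rows": [
    {"delta_pos": [0,0,0],"roll": 0,"fingers": -0.3},
    {"delta_pos": [0,0,0],"roll": 0,"fingers": -0.3},
    {"delta_pos": [0,0,0],"roll": 0,"fingers": -0.3}
  ]
}}

```text
clock: 12.3
position: [0.5652, 0.0192, 0.1894]
orientation: [3.141, -0.0, -1.573]
force: [-0.1, -0.2, -0.8]
opening: 0.0305
```

```bash
python3 - <<'E'
from st import *
st(PIV['2'])
p=bot.read_camera('wrist');cv2.imwrite('pics/w5.png',p['frame'])
p=bot.read_camera('top')
sleeves(p,{'l1':(.454,-.194,.11)})
E
```

```text
t 12.3 pos [0.5652 0.0192 0.1894] yaw -1.573 q_tool 0.198 q_pos 0.209 r 0.0827 Fty 0.13 Ftx 0.18 Fz -0.83 op 0.0305
l1 50 rectc 444.5 -188.9 size 13.0 38.9 mean [ 444.5 -188.7] dir 167.6
```

View pics/w5.png

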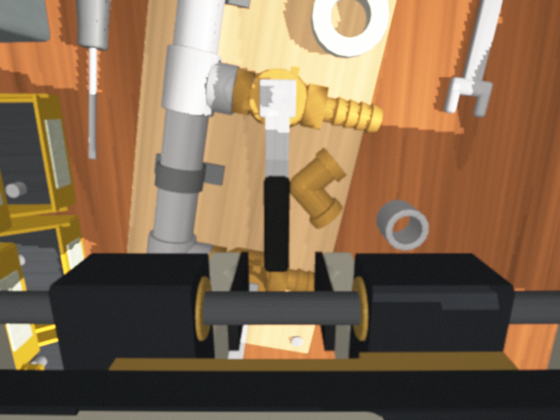

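Emit:
{"op": "carry_out", "data": {
  "rows": [
    {"delta_pos": [0,-0.001,0.035],"roll": 0,"fingers": -0.3},
    {"delta_pos": [0,0,0.035],"roll": 0,"fingers": -0.3},
    {"delta_pos": [0,0,0.02],"roll": 0,"fingers": -0.3},
    {"delta_pos": [0,0,0.009],"roll": 0,"fingers": -0.3},
    {"delta_pos": [0,0,0],"roll": 0,"fingers": -0.46},
    {"delta_pos": [0,0,0],"roll": 0,"fingers": -0.46},
    {"delta_pos": [0,0,0],"roll": 0,"fingers": -0.46}
  ]
}}

```text
clock: 13.1
position: [0.5674, 0.0197, 0.092]
orientation: [-3.139, 0.001, -1.575]
force: [-0.1, -0.4, 0.2]
opening: 0.0237
```

```bash
python3 - <<'E'
from st import *
st(PIV['2'])
p=bot.read_camera('wrist');cv2.imwrite('pics/w6.png',p['frame'])
E
```

```text
t 13.1 pos [0.5674 0.0197 0.092 ] yaw -1.575 q_tool 0.195 q_pos 0.183 r 0.0832 Fty 0.09 Ftx 0.37 Fz 0.2 op 0.0237
```

View pics/w6.png

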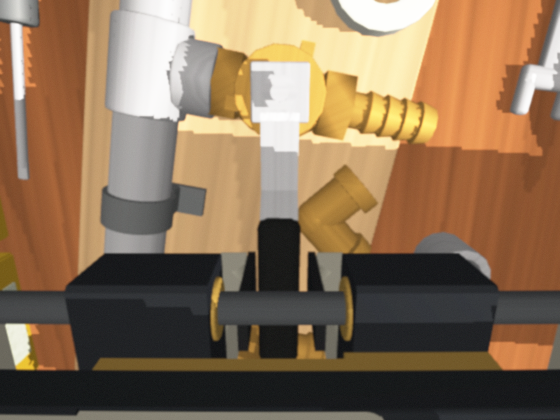

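Emit:
{"op": "carry_out", "data": {
  "rows": [
    {"delta_pos": [0.0001,0.0042,0],"roll": -0.05,"fingers": -0.46},
    {"delta_pos": [0.0001,0.0042,0],"roll": -0.05,"fingers": -0.46},
    {"delta_pos": [0.0001,0.0042,0],"roll": -0.05,"fingers": -0.46},
    {"delta_pos": [0.0001,0.0042,0],"roll": -0.05,"fingers": -0.46},
    {"delta_pos": [0.0001,0.0042,0],"roll": -0.05,"fingers": -0.46},
    {"delta_pos": [0.0001,0.0042,0],"roll": -0.05,"fingers": -0.46}
  ]
}}

```text
clock: 13.75
position: [0.5437, 0.0162, 0.092]
orientation: [-3.137, -0.0, -1.273]
force: [5.5, -2.4, -1.3]
opening: 0.0234
```

```bash
python3 st.py 2
```

```text
t 13.75 pos [0.5437 0.0162 0.092 ] yaw -1.273 q_tool 0.498 q_pos 0.473 r 0.0828 Fty -4.57 Ftx 3.89 Fz -1.29 op 0.0234
```

Emit:
{"op": "carry_out", "data": {
  "rows": [
    {"delta_pos": [0.0001,0.0042,0],"roll": -0.05,"fingers": -0.46},
    {"delta_pos": [0.0001,0.0042,0],"roll": -0.05,"fingers": -0.46}
  ]
}}

```text
clock: 13.95
position: [0.5359, 0.0135, 0.0921]
orientation: [-3.136, -0.001, -1.173]
force: [5.3, -1.3, -2.1]
opening: 0.0233
```

```bash
python3 st.py 2
```

```text
t 13.95 pos [0.5359 0.0135 0.0921] yaw -1.173 q_tool 0.598 q_pos 0.572 r 0.0827 Fty -4.44 Ftx 3.22 Fz -2.12 op 0.0233
```

Emit:
{"op": "carry_out", "data": {
  "rows": [
    {"delta_pos": [0.0001,0.0042,0],"roll": -0.05,"fingers": -0.46},
    {"delta_pos": [0.0001,0.0042,0],"roll": -0.05,"fingers": -0.46}
  ]
}}

```text
clock: 14.15
position: [0.5285, 0.01, 0.0922]
orientation: [-3.136, -0.001, -1.073]
force: [6.5, -1.0, -1.5]
opening: 0.0239
```

```bash
python3 st.py 2
```

```text
t 14.15 pos [0.5285 0.01   0.0922] yaw -1.073 q_tool 0.698 q_pos 0.672 r 0.0825 Fty -5.22 Ftx 4.02 Fz -1.46 op 0.0239
```

Emit:
{"op": "carry_out", "data": {
  "rows": [
    {"delta_pos": [0.0001,0.0042,0],"roll": -0.05,"fingers": -0.46},
    {"delta_pos": [0.0001,0.0042,0],"roll": -0.05,"fingers": -0.46}
  ]
}}

```text
clock: 14.35
position: [0.5215, 0.0058, 0.0923]
orientation: [-3.136, -0.002, -0.973]
force: [5.6, 0.4, 0.0]
opening: 0.024
```

```bash
python3 st.py 2
```

```text
t 14.35 pos [0.5215 0.0058 0.0923] yaw -0.973 q_tool 0.798 q_pos 0.771 r 0.0823 Fty -4.82 Ftx 2.84 Fz 0.05 op 0.024
```

Emit:
{"op": "carry_out", "data": {
  "rows": [
    {"delta_pos": [0.0001,0.0042,0],"roll": -0.05,"fingers": -0.46},
    {"delta_pos": [0.0001,0.0042,0],"roll": -0.05,"fingers": -0.46}
  ]
}}

```text
clock: 14.55
position: [0.5149, 0.0008, 0.0923]
orientation: [-3.136, -0.003, -0.873]
force: [5.0, -0.4, -1.4]
opening: 0.0235
```

```bash
python3 st.py 2
```

```text
t 14.55 pos [0.5149 0.0008 0.0923] yaw -0.873 q_tool 0.898 q_pos 0.872 r 0.0821 Fty -3.6 Ftx 3.5 Fz -1.42 op 0.0235
```

Emit:
{"op": "carry_out", "data": {
  "rows": [
    {"delta_pos": [0.0001,0.0042,0],"roll": -0.05,"fingers": -0.46},
    {"delta_pos": [0.0001,0.0042,0],"roll": -0.05,"fingers": -0.46}
  ]
}}

```text
clock: 14.75
position: [0.5089, -0.0048, 0.0924]
orientation: [-3.136, -0.003, -0.773]
force: [4.8, 0.7, -0.8]
opening: 0.0237
```

```bash
python3 st.py 2
```

```text
t 14.75 pos [ 0.5089 -0.0048  0.0924] yaw -0.773 q_tool 0.998 q_pos 0.972 r 0.0819 Fty -3.86 Ftx 2.98 Fz -0.8 op 0.0237
```

Emit:
{"op": "carry_out", "data": {
  "rows": [
    {"delta_pos": [0.0001,0.0042,0],"roll": -0.05,"fingers": -0.46},
    {"delta_pos": [0.0001,0.0042,0],"roll": -0.05,"fingers": -0.46}
  ]
}}

```text
clock: 14.95
position: [0.5034, -0.011, 0.0924]
orientation: [-3.136, -0.004, -0.673]
force: [5.2, 1.2, -1.8]
opening: 0.0241
```

```bash
python3 st.py 2
```

```text
t 14.95 pos [ 0.5034 -0.011   0.0924] yaw -0.673 q_tool 1.098 q_pos 1.073 r 0.0817 Fty -4.18 Ftx 3.29 Fz -1.76 op 0.0241
```

Emit:
{"op": "carry_out", "data": {
  "rows": [
    {"delta_pos": [0.0001,0.0042,0],"roll": -0.05,"fingers": -0.46},
    {"delta_pos": [0.0001,0.0042,0],"roll": -0.05,"fingers": -0.46}
  ]
}}

```text
clock: 15.15
position: [0.4986, -0.0177, 0.0924]
orientation: [-3.136, -0.005, -0.573]
force: [4.9, 1.3, -0.8]
opening: 0.024
```

```bash
python3 st.py 2
```

```text
t 15.15 pos [ 0.4986 -0.0177  0.0924] yaw -0.573 q_tool 1.198 q_pos 1.174 r 0.0815 Fty -3.8 Ftx 3.44 Fz -0.78 op 0.024
```

Emit:
{"op": "carry_out", "data": {
  "rows": [
    {"delta_pos": [0.0001,0.0042,0],"roll": -0.05,"fingers": -0.46},
    {"delta_pos": [0.0001,0.0042,0],"roll": -0.05,"fingers": -0.46},
    {"delta_pos": [0.0001,0.0042,0],"roll": -0.05,"fingers": -0.46},
    {"delta_pos": [0.0001,0.0042,0],"roll": -0.05,"fingers": -0.46}
  ]
}}

```text
clock: 15.55
position: [0.491, -0.0326, 0.0925]
orientation: [-3.137, -0.006, -0.373]
force: [4.4, 2.6, 0.5]
opening: 0.0238
```

```bash
python3 st.py 2
```

```text
t 15.55 pos [ 0.491  -0.0326  0.0925] yaw -0.373 q_tool 1.398 q_pos 1.38 r 0.0811 Fty -4.05 Ftx 3.13 Fz 0.48 op 0.0238
```

Emit:
{"op": "carry_out", "data": {
  "rows": [
    {"delta_pos": [0.0001,0.0042,0],"roll": -0.05,"fingers": -0.46},
    {"delta_pos": [0.0001,0.0042,0],"roll": -0.05,"fingers": -0.46},
    {"delta_pos": [0.0001,0.0042,0],"roll": -0.05,"fingers": -0.46}
  ]
}}

```text
clock: 15.85
position: [0.4872, -0.0446, 0.0925]
orientation: [-3.138, -0.006, -0.223]
force: [4.5, 3.2, -0.1]
opening: 0.0233
```

```bash
python3 st.py 2
```

```text
t 15.85 pos [ 0.4872 -0.0446  0.0925] yaw -0.223 q_tool 1.548 q_pos 1.535 r 0.081 Fty -4.14 Ftx 3.63 Fz -0.13 op 0.0233
```

Emit:
{"op": "carry_out", "data": {
  "rows": [
    {"delta_pos": [0,0.0025,0],"roll": -0.025,"fingers": -0.46},
    {"delta_pos": [0,0,0],"roll": 0,"fingers": -0.46}
  ]
}}

```text
clock: 16.05
position: [0.4861, -0.0473, 0.0923]
orientation: [-3.139, -0.005, -0.2]
force: [4.2, 3.5, 1.8]
opening: 0.0237
```

```bash
python3 st.py 2
```

```text
t 16.05 pos [ 0.4861 -0.0473  0.0923] yaw -0.2 q_tool 1.571 q_pos 1.571 r 0.0816 Fty -4.3 Ftx 3.45 Fz 1.8 op 0.0237
```

Emit:
{"op": "carry_out", "data": {
  "rows": [
    {"delta_pos": [0,0.0025,0],"roll": -0.02,"fingers": -0.46},
    {"delta_pos": [0,0,0],"roll": 0,"fingers": -0.46}
  ]
}}

```text
clock: 16.25
position: [0.4862, -0.0477, 0.0923]
orientation: [-3.136, -0.006, -0.181]
force: [2.0, 17.0, 2.7]
opening: 0.0237
```

```bash
python3 st.py 2
```

```text
t 16.25 pos [ 0.4862 -0.0477  0.0923] yaw -0.181 q_tool 1.59 q_pos 1.576 r 0.0813 Fty -17.05 Ftx -1.06 Fz 2.71 op 0.0237
```

Emit:
{"op": "carry_out", "data": {
  "rows": [
    {"delta_pos": [0,0.0015,0],"roll": -0.01,"fingers": -0.46},
    {"delta_pos": [0,0,0],"roll": 0,"fingers": -0.46}
  ]
}}

```text
clock: 16.45
position: [0.4864, -0.048, 0.0923]
orientation: [-3.134, -0.007, -0.171]
force: [3.2, 24.0, 3.9]
opening: 0.0238
```

```bash
python3 st.py 2
```

```text
t 16.45 pos [ 0.4864 -0.048   0.0923] yaw -0.171 q_tool 1.6 q_pos 1.578 r 0.0811 Fty -24.24 Ftx -0.95 Fz 3.94 op 0.0238
```

Emit:
{"op": "carry_out", "data": {
  "rows": [
    {"delta_pos": [0,-0.006,0],"roll": 0,"fingers": -0.3},
    {"delta_pos": [0,0,0],"roll": 0,"fingers": -0.3},
    {"delta_pos": [0,0,-0.04],"roll": 0,"fingers": -0.3},
    {"delta_pos": [0,0,-0.04],"roll": 0,"fingers": -0.3},
    {"delta_pos": [0.0136,-0.0379,-0.02],"roll": 0,"fingers": -0.3},
    {"delta_pos": [0.0136,-0.0379,0],"roll": 0,"fingers": -0.3},
    {"delta_pos": [0.0136,-0.0379,0],"roll": 0,"fingers": -0.3},
    {"delta_pos": [0.0136,-0.0379,0],"roll": 0,"fingers": -0.3},
    {"delta_pos": [0.0136,-0.0379,0],"roll": 0,"fingers": -0.3},
    {"delta_pos": [0.0136,-0.0379,0],"roll": 0,"fingers": -0.3}
  ]
}}

```text
clock: 17.45
position: [0.6029, 0.1646, 0.1903]
orientation: [3.14, 0.001, -0.171]
force: [0.3, -0.9, 0.5]
opening: 0.0308
```

Emit:
{"op": "carry_out", "data": {
  "rows": [
    {"delta_pos": [0,0,0],"roll": 0.139,"fingers": -0.3},
    {"delta_pos": [0,0,0],"roll": 0.139,"fingers": -0.3},
    {"delta_pos": [0,0,0],"roll": 0.139,"fingers": -0.3},
    {"delta_pos": [0,0,0],"roll": 0.139,"fingers": -0.3},
    {"delta_pos": [0,0,0],"roll": 0.139,"fingers": -0.3},
    {"delta_pos": [0,0,0],"roll": 0.139,"fingers": -0.3},
    {"delta_pos": [0,0,0],"roll": 0.139,"fingers": -0.3},
    {"delta_pos": [0,0,0],"roll": 0.139,"fingers": -0.3},
    {"delta_pos": [0,0,0],"roll": 0.139,"fingers": -0.3},
    {"delta_pos": [0,0,0],"roll": 0.139,"fingers": -0.3}
  ]
}}

```text
clock: 18.45
position: [0.6022, 0.1631, 0.1902]
orientation: [3.14, -0.001, -1.567]
force: [0.4, -0.4, 0.6]
opening: 0.0308
```

Emit:
{"op": "carry_out", "data": {
  "rows": [
    {"delta_pos": [0,0,0],"roll": 0.139,"fingers": -0.3},
    {"delta_pos": [0,0,0],"roll": 0,"fingers": -0.3},
    {"delta_pos": [0,0,0],"roll": 0,"fingers": -0.3},
    {"delta_pos": [0,0,0],"roll": 0,"fingers": -0.3}
  ]
}}

```text
clock: 18.85
position: [0.6027, 0.1638, 0.1905]
orientation: [3.141, -0.0, -1.697]
force: [-0.3, -0.4, 0.5]
opening: 0.0308
```

```bash
python3 - <<'E'
from st import *
st(PIV['3'])
p=bot.read_camera('wrist');cv2.imwrite('pics/w7.png',p['frame'])
p=bot.read_camera('top')
sleeves(p,{'l1':(.454,-.194,.11),'l2':(.484,-.046,.11)})
E
```

```text
t 18.85 pos [0.6027 0.1638 0.1905] yaw -1.697 q_tool 0.074 q_pos 0.13 r 0.081 Fty 0.29 Ftx 0.46 Fz 0.46 op 0.0308
l1 14 rectc 457.3 -191.4 size 11.0 11.1 mean [ 457.2 -191.4] dir 69.8
l2 13 rectc 466.6 -41.4 size 26.0 6.5 mean [466.7 -41.7] dir 18.0
```

View pics/w7.png

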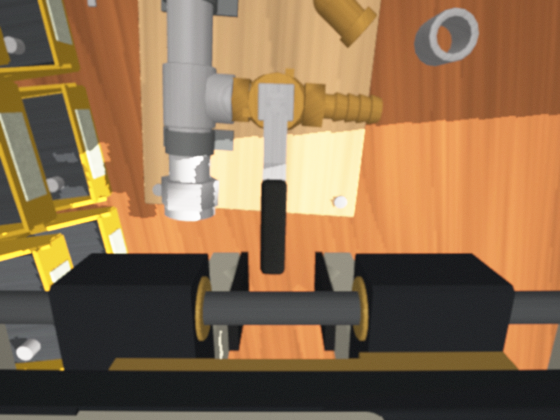

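Emit:
{"op": "carry_out", "data": {
  "rows": [
    {"delta_pos": [0,-0.004,0.035],"roll": 0.02,"fingers": -0.3},
    {"delta_pos": [0,0,0.035],"roll": 0,"fingers": -0.3},
    {"delta_pos": [0,0,0.02],"roll": 0,"fingers": -0.3},
    {"delta_pos": [0,0,0.009],"roll": 0,"fingers": -0.3},
    {"delta_pos": [0,0,0],"roll": 0,"fingers": -0.3}
  ]
}}

```text
clock: 19.45
position: [0.6063, 0.1633, 0.0905]
orientation: [3.14, -0.002, -1.719]
force: [-0.8, -0.3, 0.7]
opening: 0.0307
```

```bash
python3 - <<'E'
from st import *
st(PIV['3'])
p=bot.read_camera('wrist');cv2.imwrite('pics/w8.png',p['frame'])
E
```

```text
t 19.45 pos [0.6063 0.1633 0.0905] yaw -1.719 q_tool 0.052 q_pos 0.085 r 0.0808 Fty 0.75 Ftx 0.41 Fz 0.74 op 0.0307
```

View pics/w8.png

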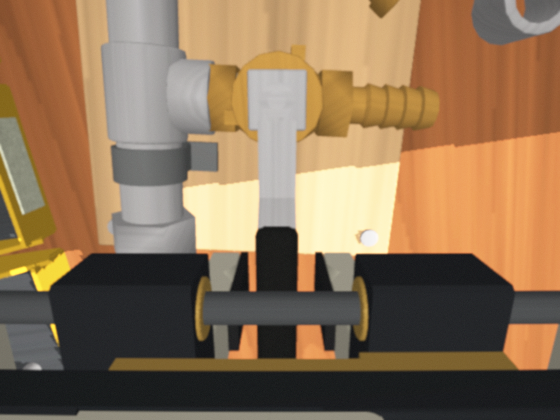

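Emit:
{"op": "carry_out", "data": {
  "rows": [
    {"delta_pos": [0,-0.001,0],"roll": 0,"fingers": -0.46},
    {"delta_pos": [0,0,0],"roll": 0,"fingers": -0.46},
    {"delta_pos": [0,0,0],"roll": 0,"fingers": -0.46},
    {"delta_pos": [0.0001,0.0041,0],"roll": -0.05,"fingers": -0.46},
    {"delta_pos": [0.0001,0.0041,0],"roll": -0.05,"fingers": -0.46},
    {"delta_pos": [0.0001,0.0041,0],"roll": -0.05,"fingers": -0.46},
    {"delta_pos": [0.0001,0.0041,0],"roll": -0.05,"fingers": -0.46},
    {"delta_pos": [0.0001,0.0041,0],"roll": -0.05,"fingers": -0.46},
    {"delta_pos": [0.0001,0.0041,0],"roll": -0.05,"fingers": -0.46},
    {"delta_pos": [0.0001,0.0041,0],"roll": -0.05,"fingers": -0.46}
  ]
}}

```text
clock: 20.5
position: [0.581, 0.163, 0.0925]
orientation: [-3.138, 0.0, -1.368]
force: [7.3, -3.2, -4.3]
opening: 0.0238
```

```bash
python3 st.py 3
```

```text
t 20.5 pos [0.581  0.163  0.0925] yaw -1.368 q_tool 0.403 q_pos 0.398 r 0.0815 Fty -6.54 Ftx 4.59 Fz -4.32 op 0.0238
```

Emit:
{"op": "carry_out", "data": {
  "rows": [
    {"delta_pos": [0.0001,0.0041,0],"roll": -0.05,"fingers": -0.46},
    {"delta_pos": [0.0001,0.0041,0],"roll": -0.05,"fingers": -0.46}
  ]
}}

```text
clock: 20.7
position: [0.5732, 0.161, 0.0925]
orientation: [-3.138, -0.0, -1.267]
force: [7.2, -2.3, -3.3]
opening: 0.0235
```

```bash
python3 st.py 3
```

```text
t 20.7 pos [0.5732 0.161  0.0925] yaw -1.267 q_tool 0.503 q_pos 0.497 r 0.0816 Fty -6.18 Ftx 4.34 Fz -3.28 op 0.0235
```

Emit:
{"op": "carry_out", "data": {
  "rows": [
    {"delta_pos": [0.0001,0.0041,0],"roll": -0.05,"fingers": -0.46},
    {"delta_pos": [0.0001,0.0041,0],"roll": -0.05,"fingers": -0.46}
  ]
}}

```text
clock: 20.9
position: [0.5656, 0.1584, 0.0926]
orientation: [-3.137, -0.0, -1.167]
force: [7.6, -0.6, -3.2]
opening: 0.0239
```

```bash
python3 st.py 3
```

```text
t 20.9 pos [0.5656 0.1584 0.0926] yaw -1.167 q_tool 0.603 q_pos 0.594 r 0.0817 Fty -6.78 Ftx 3.54 Fz -3.18 op 0.0239
```

Emit:
{"op": "carry_out", "data": {
  "rows": [
    {"delta_pos": [0.0001,0.0041,0],"roll": -0.05,"fingers": -0.46},
    {"delta_pos": [0.0001,0.0041,0],"roll": -0.05,"fingers": -0.46}
  ]
}}

```text
clock: 21.1
position: [0.5585, 0.155, 0.0928]
orientation: [-3.137, -0.001, -1.067]
force: [8.9, -0.8, -4.1]
opening: 0.0237
```

```bash
python3 st.py 3
```

```text
t 21.1 pos [0.5585 0.155  0.0928] yaw -1.067 q_tool 0.704 q_pos 0.691 r 0.0817 Fty -7.36 Ftx 4.99 Fz -4.06 op 0.0237
```

Emit:
{"op": "carry_out", "data": {
  "rows": [
    {"delta_pos": [0.0001,0.0041,0],"roll": -0.05,"fingers": -0.46}
  ]
}}

```text
clock: 21.2
position: [0.5554, 0.1534, 0.0928]
orientation: [-3.135, -0.001, -1.017]
force: [10.5, 0.9, -6.1]
opening: 0.0236
```

```bash
python3 st.py 3
```

```text
t 21.2 pos [0.5554 0.1534 0.0928] yaw -1.017 q_tool 0.754 q_pos 0.734 r 0.0817 Fty -9.42 Ftx 4.73 Fz -6.08 op 0.0236
```

Emit:
{"op": "carry_out", "data": {
  "rows": [
    {"delta_pos": [0.0001,0.0041,0],"roll": -0.05,"fingers": -0.46}
  ]
}}

```text
clock: 21.3
position: [0.5528, 0.1517, 0.093]
orientation: [-3.134, -0.001, -0.967]
force: [13.0, 2.9, -9.0]
opening: 0.0239
```

```bash
python3 st.py 3
```

```text
t 21.3 pos [0.5528 0.1517 0.093 ] yaw -0.967 q_tool 0.804 q_pos 0.772 r 0.0817 Fty -12.41 Ftx 4.98 Fz -9.0 op 0.0239
```

Emit:
{"op": "carry_out", "data": {
  "rows": [
    {"delta_pos": [0.0001,-0.0041,0],"roll": 0.05,"fingers": -0.46},
    {"delta_pos": [0.0004,-0.0082,0],"roll": 0.1,"fingers": -0.46},
    {"delta_pos": [0.0004,-0.0082,0],"roll": 0.1,"fingers": -0.46},
    {"delta_pos": [0.0004,-0.0082,0],"roll": 0.1,"fingers": -0.46},
    {"delta_pos": [0.0004,-0.0082,0],"roll": 0.1,"fingers": -0.46},
    {"delta_pos": [0.0004,-0.0082,0],"roll": 0.1,"fingers": -0.46},
    {"delta_pos": [0.0001,-0.0041,0],"roll": 0.05,"fingers": -0.46}
  ]
}}

```text
clock: 22.0
position: [0.5944, 0.1648, 0.0917]
orientation: [3.139, 0.0, -1.574]
force: [-7.6, 4.1, 4.0]
opening: 0.0233
```

```bash
python3 st.py 3
```

```text
t 22.0 pos [0.5944 0.1648 0.0917] yaw -1.574 q_tool 0.197 q_pos 0.232 r 0.0819 Fty 7.65 Ftx -4.11 Fz 3.97 op 0.0233
```

Emit:
{"op": "carry_out", "data": {
  "rows": [
    {"delta_pos": [0.0001,-0.0041,0],"roll": 0.05,"fingers": -0.46},
    {"delta_pos": [0.0001,-0.0041,0],"roll": 0.05,"fingers": -0.46},
    {"delta_pos": [0.0001,-0.0041,0],"roll": 0.05,"fingers": -0.46}
  ]
}}

```text
clock: 22.3
position: [0.6065, 0.1644, 0.0918]
orientation: [3.14, 0.001, -1.722]
force: [-6.6, 5.3, 3.5]
opening: 0.0234
```

```bash
python3 st.py 3
```

```text
t 22.3 pos [0.6065 0.1644 0.0918] yaw -1.722 q_tool 0.049 q_pos 0.084 r 0.0819 Fty 7.37 Ftx -4.26 Fz 3.5 op 0.0234
```

Emit:
{"op": "carry_out", "data": {
  "rows": [
    {"delta_pos": [0.0001,-0.0035,0],"roll": 0.04,"fingers": -0.46},
    {"delta_pos": [0,0,0],"roll": 0,"fingers": -0.46}
  ]
}}

```text
clock: 22.5
position: [0.6106, 0.1638, 0.0918]
orientation: [3.141, 0.001, -1.761]
force: [-3.9, 4.1, 1.3]
opening: 0.0237
```

```bash
python3 st.py 3
```

```text
t 22.5 pos [0.6106 0.1638 0.0918] yaw -1.761 q_tool 0.01 q_pos 0.033 r 0.082 Fty 4.59 Ftx -3.34 Fz 1.31 op 0.0237
```

Emit:
{"op": "carry_out", "data": {
  "rows": [
    {"delta_pos": [0,-0.002,0],"roll": 0.01,"fingers": -0.46},
    {"delta_pos": [0,0,0],"roll": 0,"fingers": -0.46}
  ]
}}

```text
clock: 22.7
position: [0.6124, 0.1636, 0.0918]
orientation: [3.14, 0.001, -1.77]
force: [-4.5, 5.3, 0.7]
opening: 0.0236
```

```bash
python3 st.py 3
```

```text
t 22.7 pos [0.6124 0.1636 0.0918] yaw -1.77 q_tool 0.001 q_pos 0.012 r 0.0821 Fty 5.45 Ftx -4.28 Fz 0.66 op 0.0236
```

Emit:
{"op": "carry_out", "data": {
  "rows": [
    {"delta_pos": [0,-0.002,0],"roll": 0.02,"fingers": -0.46},
    {"delta_pos": [0,0,0],"roll": 0,"fingers": -0.46}
  ]
}}

```text
clock: 22.9
position: [0.6143, 0.1633, 0.0918]
orientation: [3.14, 0.001, -1.79]
force: [-5.0, 5.2, 0.7]
opening: 0.0235
```

```bash
python3 st.py 3
```

```text
t 22.9 pos [0.6143 0.1633 0.0918] yaw -1.79 q_tool -0.02 q_pos -0.012 r 0.0821 Fty 6.05 Ftx -3.95 Fz 0.7 op 0.0235
```

Emit:
{"op": "carry_out", "data": {
  "rows": [
    {"delta_pos": [0,-0.0015,0],"roll": 0.015,"fingers": -0.46},
    {"delta_pos": [0,0,0],"roll": 0,"fingers": -0.46}
  ]
}}

```text
clock: 23.1
position: [0.6148, 0.163, 0.0918]
orientation: [3.139, 0.001, -1.805]
force: [-8.6, 6.6, 3.9]
opening: 0.024
```

```bash
python3 - <<'E'
from st import *
st(PIV['3'])
p=bot.read_camera('wrist');cv2.imwrite('pics/w9.png',p['frame'])
E
```

```text
t 23.1 pos [0.6148 0.163  0.0918] yaw -1.805 q_tool -0.035 q_pos -0.019 r 0.082 Fty 9.9 Ftx -4.42 Fz 3.93 op 0.024
```

View pics/w9.png

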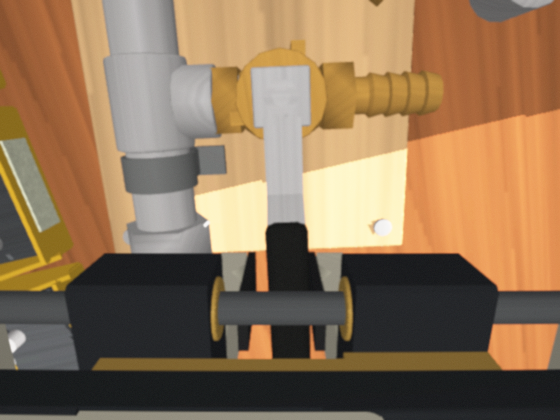

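Emit:
{"op": "carry_out", "data": {
  "rows": [
    {"delta_pos": [0,0.004,0],"roll": 0,"fingers": -0.3},
    {"delta_pos": [0,0,0],"roll": 0,"fingers": -0.3},
    {"delta_pos": [0,0,-0.03],"roll": 0,"fingers": -0.3},
    {"delta_pos": [0,0,-0.04],"roll": 0,"fingers": -0.3},
    {"delta_pos": [0,0,-0.05],"roll": 0,"fingers": -0.3},
    {"delta_pos": [-0.03,0.02,-0.03],"roll": 0,"fingers": -0.3},
    {"delta_pos": [-0.03,0.02,-0.03],"roll": 0,"fingers": -0.3},
    {"delta_pos": [-0.03,0.02,-0.03],"roll": 0,"fingers": -0.3},
    {"delta_pos": [-0.03,0.02,-0.03],"roll": 0,"fingers": -0.3},
    {"delta_pos": [0,0,0],"roll": 0,"fingers": -0.3}
  ]
}}

```text
clock: 24.15
position: [0.5632, 0.3019, 0.3368]
orientation: [-3.136, 0.006, -1.802]
force: [0.8, -0.3, 0.3]
opening: 0.0309
```

Emit:
{"op": "carry_out", "data": {
  "rows": [
    {"delta_pos": [-0.03,0.02,0],"roll": 0,"fingers": -0.3},
    {"delta_pos": [-0.03,0.02,0],"roll": 0,"fingers": -0.3},
    {"delta_pos": [-0.03,0.02,0],"roll": 0,"fingers": -0.3},
    {"delta_pos": [0,0,0],"roll": 0,"fingers": -0.3},
    {"delta_pos": [0,0,0],"roll": 0,"fingers": -0.3},
    {"delta_pos": [0,0,0],"roll": 0,"fingers": -0.3}
  ]
}}

```text
clock: 24.75
position: [0.5256, 0.3988, 0.3316]
orientation: [-3.141, -0.0, -1.805]
force: [0.6, -0.4, 1.0]
opening: 0.0309
```

```bash
python3 - <<'E'
from st import *
st(PIV['3'])
p=bot.read_camera('wrist');a=p['frame']
sleeves(p,{'l1':(.454,-.192,.11),'l2':(.482,-.046,.11),'l3':(.614,.163,.11)})
p=bot.read_camera('top');b=p['frame']
sleeves(p,{'l1':(.454,-.192,.11),'l2':(.482,-.046,.11),'l3':(.614,.163,.11)})
cv2.imwrite('pics/f1.png',a)
cv2.imwrite('pics/f2.png',cv2.resize(b[130:300,190:460],None,fx=2.9,fy=2.9,interpolation=cv2.INTER_CUBIC))
E
```

```text
t 24.75 pos [0.5256 0.3988 0.3316] yaw -1.805 q_tool -0.034 q_pos 0.422 r 0.3238 Fty -0.69 Ftx 0.26 Fz 1.01 op 0.0309
l1 none
l2 none
l3 none
l1 116 rectc 455.8 -190.9 size 13.4 64.8 mean [ 455.9 -190.8] dir 169.4
l2 117 rectc 484.6 -44.3 size 13.8 63.4 mean [484.6 -44.4] dir 168.8
l3 99 rectc 612.3 169.0 size 63.6 13.4 mean [612.5 169.2] dir 78.3
```

View pics/f1.png

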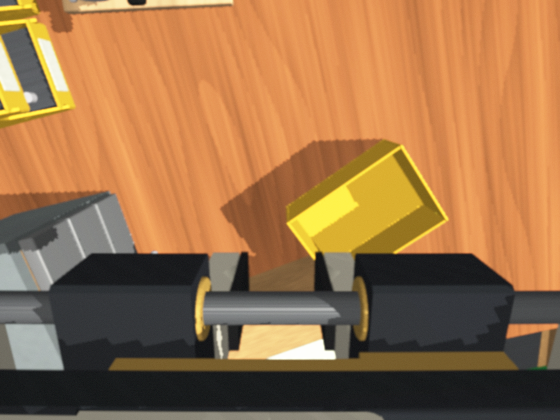

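View pics/f2.png

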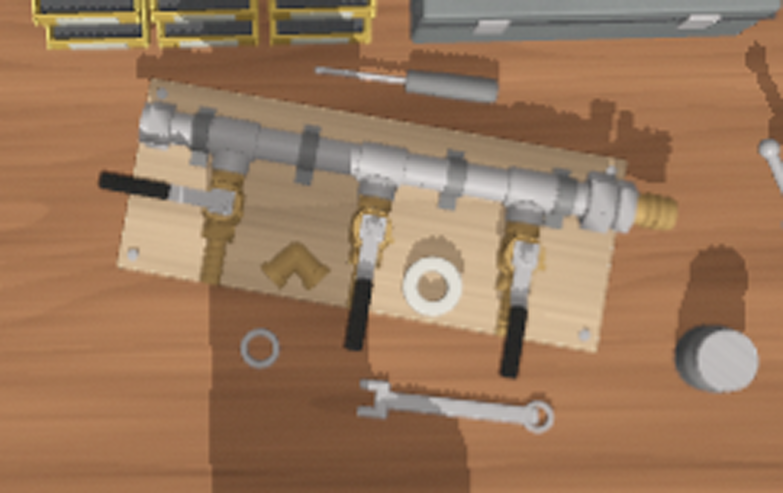

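```bash
python3 -c "
from bench import bot
print(bot.close_job())"
```

```text
the job is handed in; nothing more can be done
None
```

I tried the three valves from the inlet end to the capped end and handed the job in at about 25 s of the 72 s allowed. It reported no verdict.

| Valve | Push at the lever | How it was left |
|---|---|---|
| First (inlet end) | even, about 4.5–6.6 N over the arc | open, against its stop |
| Middle | even, about 3.6–5.2 N over the arc | open, against its stop |
| Last (capped end) | free at 6–7 N, then 7.4, 9.4 and 12.4 N from about 0.7 rad | swung back to its closed stop |

I stopped the last valve at about 12 N, roughly half the 25 N that would force it.

- **Lever angles:** the final top picture puts the two open levers at 169.4° and 168.8°, and the shut one at 78.3°. The manifold's own directions, from my pivot estimates, are about 168.8° for open and 78.8° for closed, so each lever is within about 1° of its stop.
- **Bystanders and arm:** by eye, the things around the manifold look unmoved in that picture. The arm is well clear of everything.
- **Hard push at a stop:** I nudged the middle valve once more than needed at its open stop, so the push there briefly reached about 24 N. It is not the binding valve.
- **Unreliable readings:** with the gripper in the way, the automatic lever readings for the first two were partly blocked midway. The clear final picture replaced them.

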